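# Seat the crooked press anvil in its holder

### The arm

A 7-joint arm with a two-finger parallel gripper is mounted at the origin on the work surface. World frame = base frame: x ahead of the robot, y to its left, z up, the work surface at z = 0. Lengths are in mm, angles in rad, forces in N, time in s.
With the tool pointing down it reaches from about 350 to 900 mm from the base axis. Payload 7.2 kg.
Tool frame: the origin (TCP) lies at the very end of the fingers, on their centre line; the grasp point (between the pads) lies grip_depth behind it (grip_depth is the distance from the TCP to the grasp point, in mm); z points along the fingers, y is the line along which they close (so a half turn about z gives the same grasp; the last joint's range is limited). The gripper opens to 88 mm and grips with 3 to 60 N. Pads are 20 mm wide; open, the fingers measure 115 mm over their backs; the gripper's body (75 mm by 178 mm) begins 61 mm behind the grasp point.
Start: joints at [1.233, 0.411, -0.013, 1.596, 0.006, 1.134, -0.082], TCP at [166.575, -602.397, 222.653] pointing down, gripper open.
Joint ranges: [-2.95, 2.95], [-0.29, 1.99], [-1.47, 1.44], [0.14, 2.54], [-1.03, 4.17], [0.13, 1.85], [-2.86, 2.86]. Speed limits (rad/s): [2.39, 2.39, 3.01, 3.01, 3.14, 3.14, 3.14].

### API

Orientations are given as [roll, pitch, yaw] about the fixed x, y, z axes, in that order (R = Rz(yaw) Ry(pitch) Rx(roll)).
In Python, from workcell import state, snapshot, job_done, grip_depth gives the robot as it stands.
- The arm moves only by the tool move_arm, never from a script. Its argument "plan" is one flat list of numbers, 7 for each row, row after row: the turn, a rotation vector about the tool's x, y, z in degrees, then the shift along the tool's x, y, z in m, then the closure, from 0 (fully open) to 1 (shut). In form: [rx, ry, rz, tx, ty, tz, gripper, rx, ry, rz, tx, ty, tz, gripper, ...]. A call has 1 to 20 rows; each row shifts and turns the commanded pose from where the row before left it, along the tool's axes as they then stand; what a row does not reach is not made up. A row lasts 1/10 s, in which the tool goes at most 50 mm and 8.59 degrees, less where a joint would pass 70% of its speed; a pose out of reach is approached as far as the arm can. A call with a gripper value outside its range is refused whole. The fingers move at their own pace and stop on an object; "squeeze" is the grip in N (left out, the last holds). Time passes only in rows, so rows that do not move let the fingers close. It gives the time, the measured TCP pose, the force, the opening and the grip force at its end, in the units of the state.
- state(): the state, without advancing time (a new reading comes with each control period).
- snapshot(name): name is "side" or "top" or "wrist"; returns a dict with "img" (420x560x3 uint8, blue, green, red), "depth" (420x560 float32, mm along the optical axis (not along the pixel's ray), 0 where there is no reading), "fx", "fy", "cx", "cy" (pixels), "R" (3x3) and "t" (3): a world point X has camera coordinates R X + t. Camera axes: x right, y down, z forward; pixel columns grow to the right and rows downward; lengths in mm; the calibration is good to about 2 mm. A picture is of the moment at which its call begins.
- job_done(): hands the job in; it is judged then, once.
The state is a dict: "time_s": time; "q": joint angles; "joint_velocities": joint speeds; "joint_efforts": joint torques, N m; "tcp_pos": TCP position; "eef_rot": TCP orientation; "ft_force": force on the tool from outside, world axes, zero at the start; "moment": the same for the moment, N m; "opening": opening from 0.0 (shut) to 1.0 (fully open); "grasp_force": force on a finger pad.
Only numpy, scipy, OpenCV 4.12 (cv2) and the standard library are available. Lean on these libraries where they do the work, as an engineer would, in place of code of your own. Each camera call takes 0.05 s, during which the arm holds its last target. There are 200 camera calls.

### The job

One of the two square press anvils is standing crooked, perched on the edge of its square recess, while the other is already home. Take the crooked one from above and, without lifting it out of the mouth, turn it in small steps while pressing it lightly down until it drops into its recess and is fully home, then let go. Leave the anvil that is already seated as it is.

Things in the scene. Friction and masses are not known exactly. Their poses are not given: they have to be found in the camera images.
- anvil: Crooked anvil: loose aluminium block, 40 x 40 mm, 56 mm tall, about 240 g. Origin: centre of its underside; x, y square to its sides, z up. Starts upright in its holder's round mouth, on the recess rim, 28 to 45 degrees out of line either way (same every 90 degrees), top 46 mm above the holder's; home, 26 mm. Grip any two opposite sides. Drops within about 10 degrees of square and 2 mm of centre.
- holder: Its holder: fixed grey steel block, 110 x 110 mm, 42 mm tall, on the bench, at left or right. Origin: centre of its underside; x, y along its sides, z up. Centred in its top: a round mouth 64 mm across, 10 mm deep; below that the square recess, 46 x 46 mm, in line with the block's sides, a further 20 mm deep (rim 32 mm, floor 12 mm above the bench).
- other_anvil: The other square anvil, same size, already home in a second holder of the same kind (top 26 mm above that holder's). Leave it alone. Origin: centre of its underside. A six-sided and a round anvil of the same height standing on the bench belong to other work.
Things that resemble listed ones, but are neither listed nor needed, are in the scene too. What is shaped like the anvil but blue or green is not meant.

How it is judged:
By the outcome, as a careful person would: the job done as asked, in the order asked, and still so for the second after the job is handed in, with the robot touching nothing.
It also fails if it takes over 32 s, if anything falls off the work surface, if the arm or the gripper's body presses on something with over 40 N, if the wrist force passes 120 N, or if a joint passes its speed limit or range.

## Working session

There is one attempt and no reset: what is moved stays moved. The work goes in short steps, Python scripts to look and compute and a tool call to move; the robot and the scene stay as the last step left them, time stands still between calls to the robot, and variables do not carry over. Pictures are saved under pics/ and viewed, at most 10 in all, crops included, and the job is handed in when it is done.

Besides the shell and the picture viewer there is one more tool, called after "Call:" as name(argument=value, ...) on one line, values as JSON. move_arm: Moves the arm, as the interface text tells. Its arguments: {"type":"object","properties":{"plan":{"type":"array","items":{"type":"number"}},"squeeze":{"type":"number"}},"required":["plan"]}

```bash
mkdir -p pics; ls; cat > h.py <<'E'
import numpy as np, cv2
from workcell import state, snapshot, job_done, grip_depth
def pts(s):
    v,u=np.mgrid[0:420,0:560]; d=s["depth"]
    c=np.stack([(u-s["cx"])/s["fx"]*d,(v-s["cy"])/s["fy"]*d,d],-1)
    return (c-s["t"])@s["R"]   # world = R^T (c - t)
def ray(s,uv,z):
    c=-s["R"].T@s["t"]; d=s["R"].T@np.array([(uv[0]-s["cx"])/s["fx"],(uv[1]-s["cy"])/s["fy"],1])
    return c+d*(z-c[2])/d[2]
E
python3 - <<'E'
from h import *
print(grip_depth, state())
for n in ("top","side"):
    s=snapshot(n); cv2.imwrite(f"pics/{n}0.png",s["img"]); print(n,s["fx"],s["R"].round(3).tolist(),s["t"])
E
```

```text
pics
18.700000000000003 {'time_s': 0.0, 'q': array([ 1.23281417,  0.41185815, -0.01273871,  1.59702776,  0.0055724 ,
        1.13429343, -0.08221622]), 'joint_velocities': array([-0.0009061 , -0.00123594,  0.00079509, -0.00018619, -0.00103735,
       -0.00051094,  0.00075752]), 'joint_efforts': array([ 1.16146417e-03, -5.87950945e+01,  6.42228294e-01, -2.91083533e+01,
       -5.40060166e-02,  1.79441966e-02,  4.58904356e-05]), 'tcp_pos': array([ 166.42709484, -601.91802365,  221.84160536]), 'eef_rot': array([-3.14004270e+00,  7.44307138e-05,  2.69803326e-01]), 'ft_force': array([ 0.20547366, -0.13578058, -0.46435795]), 'moment': array([-0.03991467,  0.01767333, -0.02428572]), 'grasp_force': 0.0, 'opening': 1.0007910102408972}
top 518.4687446751758 [[-0.015, -1.0, -0.005], [-0.987, 0.015, -0.16], [0.16, 0.003, -0.987]] [  24.99050897  538.21326558 1140.48258805]
side 507.09481107237065 [[0.894, -0.448, -0.012], [-0.356, -0.694, -0.625], [0.272, 0.563, -0.781]] [-474.24227149  244.25417627  873.12114279]
```

View pics/top0.png

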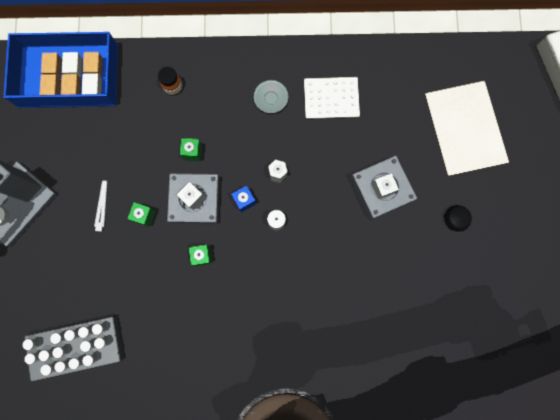

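View pics/side0.png

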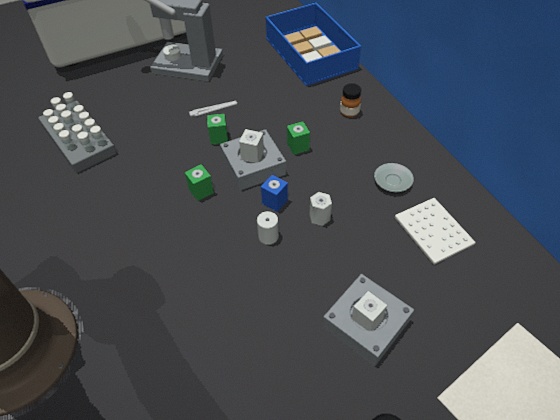

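The top view shows two holders, left at (193,198) and right at (385,186).

Things that could be taken for the crooked anvil:
- white squares at (189,194) and (387,184)
- white hexagon at (278,170) and white round at (276,219)
- green blocks at (189,147), (140,213) and (199,255)
- blue block at (243,198)

The left white square looks turned in its holder and stands taller, so I'll measure both and check in a close crop.

```bash
python3 - <<'E'
from h import *
s=snapshot("top"); P=pts(s); img=s["img"].astype(int)
z=P[...,2]
for name,(u,v) in dict(L=(193,198),R=(385,186)).items():
    w=np.zeros((420,560),bool); w[v-38:v+38,u-38:u+38]=True
    c=P[v,u]
    sat=img.max(-1)-img.min(-1)
    near=np.hypot(P[...,0]-c[0],P[...,1]-c[1])<85
    for lab,lo,hi in (("holder",36,47),("anvil",60,100)):
        m=w&near&(z>lo)&(z<hi)&(sat<50)
        if lab=="anvil": m&=np.hypot(P[...,0]-c[0],P[...,1]-c[1])<40
        q=P[m]; r=cv2.minAreaRect(q[:,:2].astype(np.float32))
        print(name,lab,m.sum(),"z",np.percentile(q[:,2],[5,50,95]).round(1),"rect",np.round(r[0],1),np.round(r[1],1),round(r[2],1))
# bright top-face contours, at higher res via ray at top height
for name,(u,v),zt in (("L",(190,194),88),("R",(387,184),68)):
    g=img.min(-1); m=np.zeros((420,560),np.uint8); m[v-22:v+22,u-22:u+22]=(g[v-22:v+22,u-22:u+22]>165)
    cs,_=cv2.findContours(m,cv2.RETR_EXTERNAL,cv2.CHAIN_APPROX_NONE); k=max(cs,key=cv2.contourArea)
    q=np.array([ray(s,p[0],zt)[:2] for p in k],np.float32); r=cv2.minAreaRect(q)
    print(name,"bright",np.round(r[0],1),np.round(r[1],1),round(r[2],1))
a=cv2.resize(s["img"][155:240,150:235],None,fx=4.5,fy=4.5,interpolation=cv2.INTER_CUBIC)
b=cv2.resize(s["img"][145:230,342:427],None,fx=4.5,fy=4.5,interpolation=cv2.INTER_CUBIC)
cv2.imwrite("pics/crop0.png",np.hstack([a,b]))
E
```

```text
L holder 1662 z [38.3 42.  45.7] rect [550.  204.9] [110.8 110.8] 88.0
L anvil 362 z [70.8 87.6 90.9] rect [549.5 204.1] [40.5 39.3] 45.1
R holder 1707 z [38.  41.8 45.6] rect [ 569.2 -236.1] [110.4 111.9] 22.7
R anvil 325 z [64.3 68.  71.4] rect [ 568.6 -234.8] [40.4 40.6] 19.7
L bright [550.9 204.1] [39.9 40.7] 45.2
R bright [ 569.6 -236.3] [41.4 41.3] 20.1
```

View pics/crop0.png

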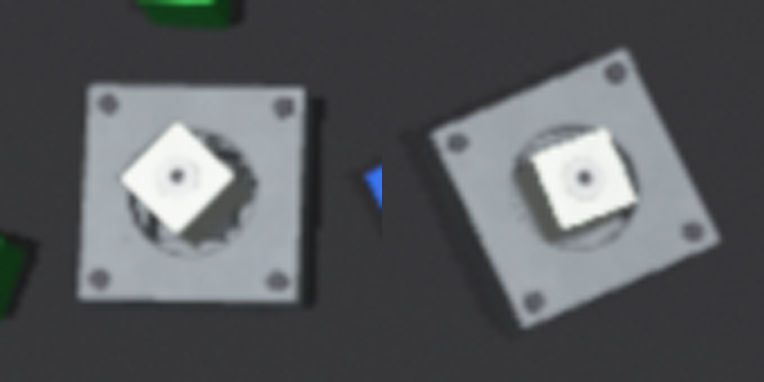

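The crop confirms the choice. The left anvil, top face centred near (190,194) in the full view, is turned about 43° against its holder and its top is at z≈88. The right anvil is square to its holder with its top at 68, so it is home and stays as it is. I'll move above the left one.

Call:
move_arm(plan=[0,0,0,0.015,-0.017,0,0,0,0,0,0.029,-0.034,0,0,0,0,0,0.03,-0.035,0,0,0,0,0,0.03,-0.035,0,0,0,0,0,0.03,-0.035,0,0,0,0,0,0.03,-0.035,0,0,0,0,0,0.03,-0.035,0,0,0,0,0,0.03,-0.035,0,0,0,0,0,0.03,-0.035,0,0,0,0,0,0.03,-0.035,0,0,0,0,0,0.03,-0.035,0,0,0,0,0,0.03,-0.035,0,0,0,0,0,0.03,-0.035,0,0,0,0,0,0.03,-0.035,0,0,0,0,0,0.03,-0.035,0,0,0,0,0,0.03,-0.035,0,0,0,0,0,0.03,-0.035,0,0,0,0,0,0.03,-0.035,0,0,0,0,0,0.03,-0.035,0,0,0,0,0,0.03,-0.034,0,0])

```text
time_s: 2.15
tcp_pos: [548.7, 210.3, 222.3]
eef_rot: [3.141, 0.0, 0.269]
ft_force: [-0.5, -1.1, 1.0]
opening: 1.003
grasp_force: 0.0
```

Call:
move_arm(plan=[0,0,-7.5,0,0,0,0,0,0,-7.5,0,0,0,0,0,0,-7.5,0,0,0,0,0,0,-7,0,0,0,0,0,0,0,0,0,0,0,0,0,0,0,0,0,0])

```text
time_s: 2.75
tcp_pos: [548.2, 208.4, 222.4]
eef_rot: [-3.141, 0.0, 0.781]
ft_force: [-0.7, -0.4, -0.1]
opening: 0.998
grasp_force: 0.0
```

```bash
cat > look.py <<'E'
from h import *
import sys
st=state(); print(st["time_s"],st["tcp_pos"].round(1),np.degrees(st["eef_rot"]).round(2),st["ft_force"].round(1))
s=snapshot("wrist"); cv2.imwrite(f"pics/{sys.argv[1]}.png",s["img"]); P=pts(s); z=P[...,2]
r=np.hypot(P[...,0]-550,P[...,1]-204.5); sat=np.ptp(s["img"].astype(int),axis=-1)
for lab,lo,hi,R in (("holder",37,47,85),("anvil",float(sys.argv[2])-5,float(sys.argv[2])+5,35)):
    m=(r<R)&(z>lo)&(z<hi)&(sat<60)&(s["depth"]>0); q=P[m]
    m2=cv2.morphologyEx(m.astype(np.uint8),cv2.MORPH_OPEN,np.ones((5,5),np.uint8))>0
    k=cv2.minAreaRect(P[m2][:,:2].astype(np.float32)); v,u=np.nonzero(m2)
    print(lab,m.sum(),np.median(q[:,2]).round(1),np.round(k[0],1),np.round(k[1],1),round(k[2],1),"px",u.min(),u.max(),v.min(),v.max())
E
python3 look.py wrist1 88
```

```text
2.75 [548.2 208.4 222.4] [-1.7999e+02  2.0000e-02  4.4740e+01] [-0.7 -0.4 -0.1]
holder 7258 42.7 [551.  203.2] [110.4 110.4] 88.2 px 212 350 121 254
anvil 1723 88.8 [551.5 203.6] [40.  39.8] 44.6 px 261 303 183 223
```

Wrist measurement agrees with the top view to about 1 mm. I'll correct the offset and descend, then close on the anvil.

Call:
move_arm(plan=[0,0,0,-0.0013,0.005,0.015,0,0,0,0,0,0,0.03,0,0,0,0,0,0,0.03,0,0,0,0,0,0,0.03,0,0,0,0,0,0,0.025,0,0,0,0,0,0,0.015,0,0,0,0,0,0,0.008,0,0,0,0,0,0,0.003,0,0,0,0,0,0,0,0,0,0,0,0,0,0,0])

```text
time_s: 3.8
tcp_pos: [551.5, 204.5, 67.6]
eef_rot: [3.141, -0.001, 0.784]
ft_force: [-0.1, 0.8, 0.6]
opening: 0.997
grasp_force: 0.0
```

Call:
move_arm(plan=[0,0,0,0,0,0.001,0.3,0,0,0,0,0,0,0.45,0,0,0,0,0,0,0.6,0,0,0,0,0,0,1,0,0,0,0,0,0,1,0,0,0,0,0,0,1,0,0,0,0,0,0,1,0,0,0,0,0,0,1], squeeze=20)

```text
time_s: 4.6
tcp_pos: [550.9, 204.1, 65.7]
eef_rot: [3.141, 0.0, 0.785]
ft_force: [0.8, -0.8, 0.5]
opening: 0.456
grasp_force: 20.0
```

Gripped (opening matches 40 mm). Now I'll press lightly and start turning counter-clockwise, which is tool −z.

Call:
move_arm(plan=[0,0,0,0,0,0.0005,1,0,0,0,0,0,0.0005,1,0,0,-3,0,0,0,1,0,0,-3,0,0,0,1,0,0,0,0,0,0,1])

```text
time_s: 5.1
tcp_pos: [551.6, 204.7, 65.6]
eef_rot: [3.141, -0.002, 0.891]
ft_force: [0.7, -1.8, 7.0]
opening: 0.454
grasp_force: 20.0
```

Call:
move_arm(plan=[0,0,-3,0,0,0.0003,1,0,0,-3,0,0,0,1,0,0,-3,0,0,0,1,0,0,-3,0,0,0,1,0,0,-3,0,0,0,1,0,0,-3,0,0,0,1,0,0,-3,0,0,0,1,0,0,-3,0,0,0,1,0,0,0,0,0,0,1])

```text
time_s: 6.0
tcp_pos: [552.0, 204.9, 65.2]
eef_rot: [3.14, -0.002, 1.309]
ft_force: [1.8, 0.9, 6.0]
opening: 0.449
grasp_force: 20.0
```

Call:
move_arm(plan=[0,0,-2.5,0,0,0.0003,1,0,0,-2.5,0,0,0.0003,1,0,0,-2.5,0,0,0.0003,1,0,0,-2,0,0,0.0003,1,0,0,-2,0,0,0.0003,1,0,0,-1.5,0,0,0,1,0,0,0,0,0,0,1])

```text
time_s: 6.7
tcp_pos: [549.9, 203.8, 62.1]
eef_rot: [-3.14, 0.001, 1.535]
ft_force: [-0.1, -0.1, -1.9]
opening: 0.456
grasp_force: 20.0
```

The resistance is gone and the anvil is entering the recess at yaw 88°. I'll lower it gently while watching the force.

Call:
move_arm(plan=[0,0,0,0,0,0.002,1,0,0,0,0,0,0.002,1,0,0,0,0,0,0.002,1,0,0,0,0,0,0,1])

```text
time_s: 7.1
tcp_pos: [550.6, 204.1, 56.4]
eef_rot: [-3.141, 0.0, 1.535]
ft_force: [-0.5, 0.0, -1.8]
opening: 0.456
grasp_force: 20.0
```

Call:
move_arm(plan=[0,0,0,0,0,0.002,1,0,0,0,0,0,0.002,1,0,0,0,0,0,0.002,1,0,0,0,0,0,0.002,1,0,0,0,0,0,0.001,1,0,0,0,0,0,0,1])

```text
time_s: 7.7
tcp_pos: [550.7, 204.2, 47.7]
eef_rot: [-3.141, 0.0, 1.535]
ft_force: [-0.7, 0.0, -2.2]
opening: 0.456
grasp_force: 20.0
```

Call:
move_arm(plan=[0,0,0,0,0,0.0006,1,0,0,0,0,0,0.0006,1,0,0,0,0,0,0.0006,1,0,0,0,0,0,0,1])

```text
time_s: 8.1
tcp_pos: [550.8, 204.2, 46.0]
eef_rot: [-3.142, 0.0, 1.535]
ft_force: [0.1, 0.0, -1.9]
opening: 0.45
grasp_force: 20.0
```

Call:
move_arm(plan=[0,0,0,0,0,0.0005,1,0,0,0,0,0,0.0005,1,0,0,0,0,0,0,1])

```text
time_s: 8.4
tcp_pos: [550.9, 204.4, 45.8]
eef_rot: [3.141, 0.0, 1.535]
ft_force: [-0.4, -1.0, 5.3]
opening: 0.455
grasp_force: 20.0
```

Contact at TCP z 45.8, exactly 20 mm below the start, so it is on the floor. Release and retreat.

Call:
move_arm(plan=[0,0,0,0,0,-0.0005,1,0,0,0,0,0,0,0.5,0,0,0,0,0,0,0.3,0,0,0,0,0,0,0,0,0,0,0,0,0,0,0,0,0,0,0,0,0])

```text
time_s: 9.0
tcp_pos: [550.8, 204.2, 45.5]
eef_rot: [-3.142, -0.0, 1.535]
ft_force: [-0.1, 0.7, 0.0]
opening: 0.824
grasp_force: 0.0
```

Call:
move_arm(plan=[0,0,0,0,0,-0.01,0,0,0,0,0,0,-0.02,0,0,0,0,0,0,-0.03,0,0,0,0,0,0,-0.03,0,0,0,0,0,0,-0.03,0,0,0,0,0,0,-0.03,0,0,0,0,0,0,-0.02,0,0,0,0,0,0,0,0,0,0,0,0,0,0,0])

```text
time_s: 9.9
tcp_pos: [550.8, 204.1, 215.8]
eef_rot: [3.141, 0.0, 1.535]
ft_force: [-0.2, 0.5, -0.4]
opening: 0.999
grasp_force: 0.0
```

```bash
python3 look.py wrist2 68
```

```text
9.9 [550.8 204.1 215.8] [1.7996e+02 1.0000e-02 8.7960e+01] [-0.2  0.5 -0.4]
holder 7838 42.8 [550.9 203.1] [110.3 110.2] 88.1 px 223 330 141 241
anvil 1592 68.8 [549.3 206. ] [39.6 39.3] 88.7 px 255 295 177 216
```

View pics/wrist2.png

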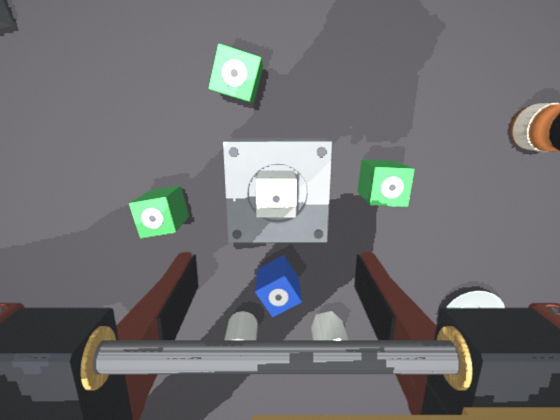

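The wrist view shows the anvil at about (276,196), square to its holder and upright. Its top is 26.0 mm above the holder's, which is home. The gripper is open and clear of everything.

```bash
python3 -c "
from workcell import job_done
print(job_done())"
```

```text
the job is handed in; nothing more can be done
None
```

The crooked anvil is fully home in its recess, with its top 26.0 mm above the holder's, and has been let go; the other anvil was not touched, and I handed the job in at about 10 s.

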